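# Lock the rod cutter's length stop by finding the hidden index hole with its pin

### The arm

A 6-joint arm with a two-finger parallel gripper is mounted at the origin on a cart in front of the work surface, level with it; the furniture and walls round the work are solid. World frame = base frame: x ahead of the robot, y to its left, z up, the work surface at z = 0. Lengths are in m, angles in rad, forces in N, time in s.
With the tool pointing down it reaches from about 0.3 to 0.875 m from the base axis. Payload 6.4 kg.
Tool frame: the origin (TCP) lies midway between the tips of the shut fingers; the grasp point (between the pads) lies 19 mm behind it; z points along the fingers, y is the line along which they close (so a half turn about z gives the same grasp; the last joint's range is limited). The gripper opens to 85 mm and grips with 20 to 120 N. Pads are 22 mm wide; open, the fingers measure 114 mm over their backs; the gripper's body (76 mm by 85 mm) begins 54 mm behind the grasp point. The pads swing forward as they close: fully open they stand 13 mm farther back than shut.
Start: joints at [1.028, 0.181, 1.607, -0, 1.354, -0.206], TCP at [0.19, 0.543, 0.206] pointing down, gripper open.
Joint ranges: [-2.99, 2.99], [-0.89, 2.07], [0.3, 2.58], [-1.14, 4.28], [0, 2.63], [-3.12, 3.12]. Speed limits (rad/s): [2.57, 2.57, 3.01, 3.14, 3.14, 3.14].

### API

Orientations are given as a unit quaternion [w, x, y, z].
In Python, from bench import ctrl gives the robot as it stands.
- The arm moves only by the tool send_rows, never from a script. Its argument "motion" is a list of rows, each a list of 7 numbers: the turn, a rotation vector about the tool's x, y, z in degrees, then the shift along the tool's x, y, z in mm, then the closure, from -1 (fully open) to 1 (shut). In form: [[rx, ry, rz, tx, ty, tz, grip], ...]. A call has exactly 10 rows; each row shifts and turns the commanded pose from where the row before left it, along the tool's axes as they then stand; what a row does not reach is not made up. A row lasts 1/10 s, in which the tool goes at most 50 mm and 8.59 degrees, less where a joint would pass 70% of its speed; a pose out of reach is approached as far as the arm can. A call is refused whole if a number of a shift passes 50 or a number of a turn 8.59, either way. A call with a gripper value outside its range is refused whole. The fingers move at their own pace and stop on an object; the grip force is fixed at half the most. Time passes only in rows, so rows that do not move let the fingers close, or fill a call up. It gives the time, the measured TCP pose, the force, the opening and the grip force at its end, in the units of the state.
- ctrl.get_obs(): the state, without advancing time (a new reading comes with each control period).
- ctrl.camera(name): name is "scene" or "top" or "wrist"; returns a dict with "color" (480x640x3 uint8, red, green, blue), "z_map" (480x640 float32, m along the optical axis (not along the pixel's ray), 0 where there is no reading), "mtx" (3x3 intrinsics, pixels), "k1" (the pictures are not rectified: a ray, as slopes to the right and down, at radius r is drawn at 1 + k1 r^2 times it, then the intrinsics apply), "extrinsics" (4x4, takes a point from camera to world coordinates); the wrist camera has in their place "hand_eye" (4x4, takes a point from camera to tool coordinates, whose origin is the TCP and whose axes are the flange's). Camera axes: x right, y down, z forward; pixel columns grow to the right and rows downward; lengths in m; the calibration is good to about 2 mm. A picture is of the moment at which its call begins: read the wrist's pose just before it.
- ctrl.hand_in(): hands the job in; it is judged then, once.
The state is a dict: "time_s": time; "q": joint angles; "dq": joint speeds; "joint_efforts": joint torques, N m; "eef_pos": TCP position; "eef_rot": TCP orientation; "wrist_force": force on the tool from outside, world axes, zero at the start; "torque": the same for the moment, N m; "opening": opening from 0.0 (shut) to 1.0 (fully open); "grasp_force": force on a finger pad.
Only numpy, scipy, OpenCV 4.12 (cv2) and the standard library are available. Lean on these libraries where they do the work, as an engineer would, in place of code of your own. Each camera call takes 0.05 s, during which the arm holds its last target. There are 200 camera calls.

### The job

Lock the length stop of the blue slide: take the red-handled locking pin from its wooden stand and with the slide where it stands, put it down through the brass bush until its tip rests on the hidden rail inside. Keeping hold of the pin and pressing only lightly, sweep pin and slide together along the bed, away from the end where the slide stands, with the tip on the rail until you feel it find the index hole, then push it fully home, collar down on the bush, and let go. Do not disturb the amber tumbler.

Things in the scene. Friction and masses are not known exactly. Their poses are not given: they have to be found in the camera images.
- bed: Fixed bed of the slide: blue steel trough, 64 mm (its x) by 270 mm (its y) by 60 mm high. Origin: centre of its underside; z up, y along the slide's travel. The pin pressing on bed, rail or slide with over 30 N spoils it.
- rail_mid (a point): Point at the level of the hidden steel rail's flat top, inside the bed under the slide: on the bed's centre line, middle of its length, 45 mm above its underside. NOT the hole. On the centre line the rail has one unseen round hole, 15 mm wide, 24 mm deep, 1.5 mm bevel; its place is not measured: the bush stands over it at some slide travel from 22 to 88 mm. The rail is rigid and fixed.
- slide (a joint): Travel of the slide in m: 0 at the end towards the bed's -y, where it starts within 6 mm; grows up to 0.11 towards the bed's +y. It has about 1 N of friction, moves freely otherwise, and is an aluminium cover plate 60 x 248 x 6 mm lying on the bed.
- bush_mouth (a point): Centre of the upper mouth of the brass bush that stands in the middle of the slide: square boss 36 x 36 x 20 mm on the cover plate, its top 92 mm above the bench; round bore 14 mm straight down through boss and plate, widened by a 4 mm bevel at the mouth. It moves with the slide. z up, y along the travel.
- pin_grip (a point): Centre of the red round handle of the loose locking pin (120 g): handle 18 mm diameter and 46 mm long, this point half-way up; below it a steel collar 24 mm diameter and 6 mm thick whose underside is 29 mm below this point; below that the plain shank 12 mm diameter and 67 mm long with a bevelled tip. z runs along the pin from tip to handle. The pin starts upright in its stand.
- pin: The same locking pin, given at its tip: origin on its axis at the end of the shank, 96 mm below the centre of the handle; z along the pin from tip to handle. When home the collar sits on the bush and the tip is 20 mm below the rail's top.
- stand: Fixed wooden stand of the pin, 60 x 60 x 76 mm, with one upright round socket of 15 mm in the middle; the pin's collar rests on its top, its tip 9 mm above the bench. Origin: centre of its underside.
- tumbler (a point): Centre, 41 mm up, of the loose amber tumbler standing on the bench, 62 mm diameter and 82 mm high.
Not all that is in view belongs to the job. What is meant by the pin is not green, turquoise or white, and is the larger of those in its own colour.

How it is judged:
On the way, in this order (a step that is already met when the one before it is completed fails the run):
1. the held pin stands in the bush with its tip on the hidden rail, near the slide's starting end (x of pin in the frame of bed between -0.008 and 0.008 m and y of pin in the frame of bed between -0.065 and 0.065 m and z of pin in the frame of bed between 0.04 and 0.049 m and contact force between the fingers and pin above 0.5 N and value of joint slide below 0.014 m), for 0.1 s.
2. the held pin has swept the slide along the bed with its tip on the rail (x of pin in the frame of bed between -0.008 and 0.008 m and y of pin in the frame of bed between -0.065 and 0.065 m and z of pin in the frame of bed between 0.038 and 0.049 m and contact force between the fingers and pin above 0.5 N and value of joint slide above 0.0145 m), for 0.05 s.
3. the pin, still held, has gone at least 12 mm into the hidden hole (x of pin in the frame of bed between -0.008 and 0.008 m and y of pin in the frame of bed between -0.065 and 0.065 m and z of pin in the frame of bed below 0.033 m and contact force between the fingers and pin above 0.5 N), for 0.1 s.
At the end, for the whole second after the job is handed in: The pin stands in the hidden hole through the bush, within 2.5 mm of fully home and within about 4.5 degrees of upright, released and at rest (x of pin in the frame of bed between -0.008 and 0.008 m and y of pin in the frame of bed between -0.065 and 0.065 m and z of pin in the frame of bed between 0.02 and 0.0275 m and angle between the z axis of pin_grip and the z axis of bed, either way round below 0.08 rad and linear speed of pin below 0.02 m/s); the robot touches nothing.
It fails at once if the pin presses on bed, rail or slide with more than 30 N (contact force between pin and bed above 30 N).
It fails at once if the amber tumbler is shifted by more than 15 mm or tipped (distance of tumbler from where it was at the start of the episode above 0.015 m or angle between tumbler's own z axis and vertical above 0.3 rad).
It also fails if it takes over 72 s, if anything falls off the work surface, if the arm or the gripper's body presses on something with over 40 N, if the wrist force passes 120 N, or if a joint passes its speed limit or range.

## Working session

There is one attempt and no reset: what is moved stays moved. The work goes in short steps, Python scripts to look and compute and a tool call to move; the robot and the scene stay as the last step left them, time stands still between calls to the robot, and variables do not carry over. Pictures are saved under pics/ and viewed, at most 10 in all, crops included, and the job is handed in when it is done.

Besides the shell and the picture viewer there is one more tool, called after "Emit:" as name(argument=value, ...), one argument or row to a line, values as JSON. send_rows: Moves the arm, as the interface text tells. Its arguments: {"type":"object","properties":{"motion":{"type":"array","items":{"type":"array","items":{"type":"number"}}}},"required":["motion"]}

```bash
mkdir -p pics; ls; cat > h.py <<'E'
import numpy as np, cv2
from bench import ctrl
from scipy.spatial.transform import Rotation as R
def T_wrist(o,c):
    T=np.eye(4); q=o['eef_rot']; T[:3,:3]=R.from_quat([q[1],q[2],q[3],q[0]]).as_matrix(); T[:3,3]=o['eef_pos']
    return T@np.array(c['hand_eye'])
def grab(name):
    o=ctrl.get_obs(); c=ctrl.camera(name)
    c['T']=T_wrist(o,c) if name=='wrist' else np.array(c['extrinsics'])
    return c
def rays(c,px):
    k=c['k1']; K=np.array(c['mtx']); D=np.array([k,0,0,0,0.])
    n=cv2.undistortPoints(np.array(px,float).reshape(-1,1,2),K,D).reshape(-1,2)
    d=np.c_[n,np.ones(len(n))]@c['T'][:3,:3].T
    return c['T'][:3,3],d
def onplane(c,px,z):
    o,d=rays(c,px); return o+d*((z-o[2])/d[:,2])[:,None]
def depthpts(c,px):
    px=np.array(px,int).reshape(-1,2); o,d=rays(c,px); return o+d*c['z_map'][px[:,1],px[:,0]][:,None]
def tri(c1,p1,c2,p2):
    o1,d1=rays(c1,[p1]);o2,d2=rays(c2,[p2]);d1=d1[0];d2=d2[0]
    s=np.linalg.lstsq(np.c_[d1,-d2],o2-o1,rcond=None)[0]
    a=o1+s[0]*d1;b=o2+s[1]*d2
    return (a+b)/2,np.linalg.norm(a-b)
def save(c,f): cv2.imwrite('pics/'+f,c['color'][:,:,::-1])
E
python3 - <<'E'
from h import *
for n in ('scene','top'):
    c=grab(n); save(c,n+'0.png'); print(n,c['T'].round(3).tolist(),np.array(c['mtx']).round(1).tolist(),c['k1'])
    np.savez(n+'0.npz',**{k:v for k,v in c.items()})
print(ctrl.get_obs())
E
```

```text
pics
scene [[0.631, -0.487, 0.604, -0.148], [-0.776, -0.389, 0.497, -0.475], [-0.007, -0.782, -0.623, 0.736], [0.0, 0.0, 0.0, 1.0]] [[481.2, 0.0, 321.1], [0.0, 481.2, 244.8], [0.0, 0.0, 1.0]] 0.017996694019563806
top [[-0.018, -0.99, 0.137, 0.355], [-1.0, 0.017, -0.009, 0.033], [0.007, -0.137, -0.991, 0.969], [0.0, 0.0, 0.0, 1.0]] [[434.6, 0.0, 319.8], [0.0, 434.6, 242.1], [0.0, 0.0, 1.0]] -0.009925528086357577
{'time_s': 0.1, 'q': array([ 1.02765834e+00,  1.81411582e-01,  1.60789253e+00,  2.40387796e-06,
        1.35380727e+00, -2.06288988e-01]), 'dq': array([-0.00105011, -0.00105798, -0.00319549, -0.00083386, -0.00086337,
       -0.00055618]), 'joint_efforts': array([-3.96482765e-04, -4.45873654e+01, -3.52240241e+01, -3.92367747e-04,
        4.08955151e-03, -2.48233476e-05]), 'eef_pos': array([0.1897459 , 0.54223504, 0.20481278]), 'eef_rot': array([-2.79024184e-04,  1.67629559e-01,  9.85849763e-01, -7.06244993e-04]), 'wrist_force': array([-0.08395606, -0.43603941, -0.07040134]), 'torque': array([-0.04687217,  0.07789953, -0.0377092 ]), 'grasp_force': 0.0, 'opening': 0.9964565256068838}
```

View pics/scene0.png

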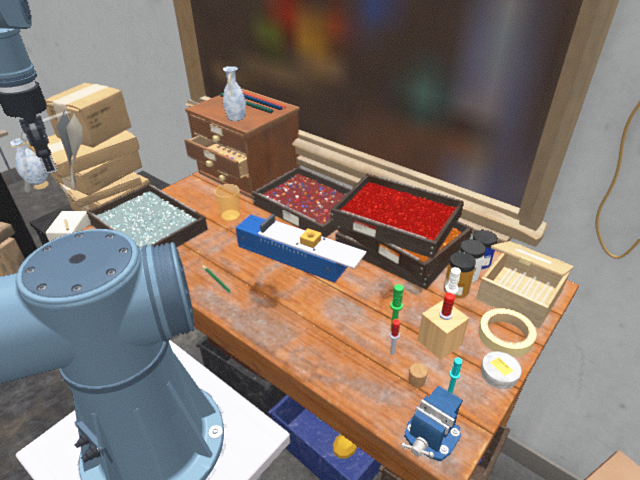

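View pics/top0.png

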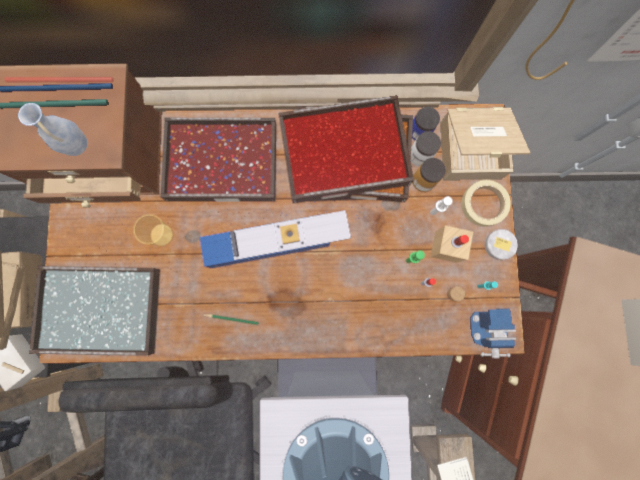

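The scene view shows two red pins: a larger one upright in the wooden stand (scene 447,303; top 461,240) and a smaller one (scene 395,330; top 430,282). There are also green (397,300), turquoise (457,370) and white (454,280) pins. The one in the wooden stand fits, because it is red and the larger of its colour. The slide's plate overhangs the right-hand end of the bed in the top view, so the sweep goes left, toward the tumbler (top 155,232).

```bash
python3 - <<'E'
from h import *
S=dict(np.load('scene0.npz'));Tp=dict(np.load('top0.npz'))
for c in (S,Tp): c['k1']=float(c['k1'])
a=cv2.resize(S['color'][250:410,370:490],None,fx=3,fy=3,interpolation=cv2.INTER_CUBIC)
b=cv2.resize(Tp['color'][190:310,390:510],None,fx=3,fy=3,interpolation=cv2.INTER_CUBIC)
b=cv2.copyMakeBorder(b,0,a.shape[0]-b.shape[0],0,0,cv2.BORDER_CONSTANT)
cv2.imwrite('pics/pins.png',np.hstack([a,b])[:,:,::-1])
def red(c,box):
    x0,y0,x1,y1=box; im=c['color'][y0:y1,x0:x1].astype(int)
    m=((im[:,:,0]>110)&(im[:,:,1]<60)&(im[:,:,2]<60)).astype(np.uint8)
    n,l,st,ce=cv2.connectedComponentsWithStats(m); 
    return [(ce[i]+[x0,y0],st[i].tolist()) for i in range(1,n) if st[i,4]>8],m
for n,c,bx in (('S',S,(370,280,480,360)),('T',Tp,(415,220,480,300))):
    for ce,st in red(c,bx)[0]:
        print(n,ce.round(1),st[2:],depthpts(c,[ce]).round(3))
def col(c,f):
    im=cv2.cvtColor(c['color'],cv2.COLOR_RGB2HSV).astype(int); return f(im[...,0],im[...,1],im[...,2])
# bush top in top image, by depth & brass colour
for n,c,bx in (('S',S,(290,220,330,255)),('T',Tp,(270,215,310,250))):
    x0,y0,x1,y1=bx
    m=col(c,lambda h,s,v:(h>14)&(h<32)&(s>130)&(v>90))[y0:y1,x0:x1]
    ys,xs=np.nonzero(m); print(n,'brass',xs.mean()+x0,ys.mean()+y0,xs.min()+x0,xs.max()+x0,ys.min()+y0,ys.max()+y0,len(xs))
    P=depthpts(c,np.c_[xs+x0,ys+y0]); k=P[:,2]>0.085; print(P[k].mean(0),np.percentile(P[:,2],[10,50,90]),cv2.minAreaRect((P[k,:2]*1000).astype(np.float32)))
# plate white at z=.072
c=Tp
m=col(c,lambda h,s,v:(s<40)&(v>150)).astype(np.uint8); m[:205]=0;m[275:]=0;m[:,:225]=0;m[:,360:]=0
ys,xs=np.nonzero(m);P=onplane(c,np.c_[xs,ys],.072); print('plate',cv2.minAreaRect((P[:,:2]*1000).astype(np.float32)),np.median(depthpts(c,np.c_[xs,ys]),0))
m=col(c,lambda h,s,v:(h>100)&(h<125)&(s>150)&(v>50)).astype(np.uint8); m[:205]=0;m[275:]=0;m[:,:190]=0;m[:,360:]=0
ys,xs=np.nonzero(m);P=depthpts(c,np.c_[xs,ys]);k=P[:,2]>.045;print('bed',cv2.minAreaRect((P[k,:2]*1000).astype(np.float32)),np.percentile(P[:,2],[5,50,95]),k.sum())
k=(P[:,2]>.045)&(xs<240);print('bed left part',cv2.minAreaRect((P[k,:2]*1000).astype(np.float32)))
# tumbler & tall things
print('tumbler',depthpts(S,[(228,195),(228,190),(232,208)]).round(3), depthpts(Tp,[(162,235)]).round(3))
# cloud around objects heights
for nm,px in (('green',(417,257)),('white',(444,204)),('smallred',(430,282)),('jar',(428,175)),('boxlid',(485,130)),('redtray',(345,150)),('tray2',(218,155)),('tape',(487,202))):
    print(nm,depthpts(Tp,[px]).round(3))
E
```

```text
S [447.3 305.7] [12, 20, 133] [[ 0.465 -0.263  0.111]]
S [394.7 329.3] [7, 14, 68] [[ 0.387 -0.204  0.074]]
T [457.8 241.4] [4, 5, 11] [[ 0.471 -0.25   0.109]]
S brass 310.48920863309354 237.18345323741008 300 321 228 246 278
[0.49649673 0.08416377 0.08622774] [0.0721403  0.08309929 0.08667342] ((496.9409484863281, 83.75675964355469), (37.40991973876953, 35.35512161254883), 9.918082237243652)<stdin>:22: RuntimeWarning: Mean of empty slice.
  ret = ret.dtype.type(ret / rcount)
Traceback (most recent call last):
ValueError: zero-size array to reduction operation minimum which has no identity
```

View pics/pins.png

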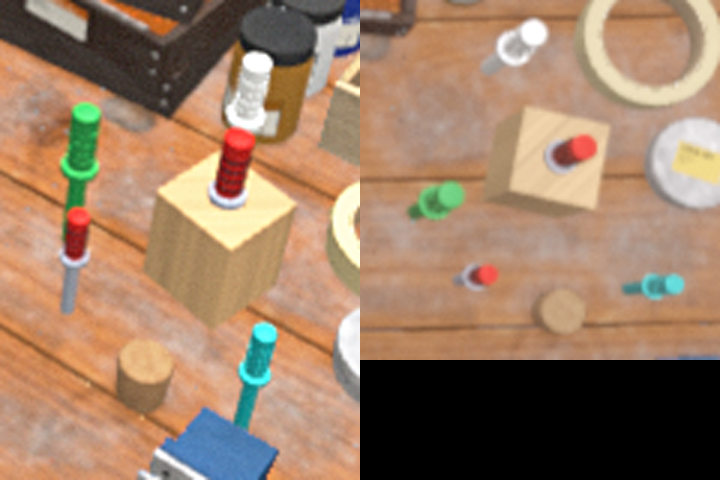

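The crop confirms it: the larger red pin stands in the wooden stand, and the smaller red one stands on its own at the lower left. I'll fix the masks next.

```bash
cat > m.py <<'E'
from h import *
S=dict(np.load('scene0.npz'));Tp=dict(np.load('top0.npz'))
for c in (S,Tp): c['k1']=float(c['k1'])
def mask(c,f,bx):
    im=cv2.cvtColor(c['color'],cv2.COLOR_RGB2HSV).astype(int); m=f(im[...,0],im[...,1],im[...,2])
    o=np.zeros(m.shape,np.uint8); x0,y0,x1,y1=bx; o[y0:y1,x0:x1]=m[y0:y1,x0:x1]
    n,l,st,ce=cv2.connectedComponentsWithStats(o); i=1+st[1:,4].argmax(); ys,xs=np.nonzero(l==i)
    return np.c_[xs,ys],ce[i],st[i].tolist()
E
python3 - <<'E'
from m import *
rd=lambda h,s,v:((h<6)|(h>172))&(s>150)&(v>90)
ps=mask(S,rd,(425,280,470,325)); pt=mask(Tp,rd,(450,230,475,252)); print('red',ps[1:],pt[1:])
print('red tri',tri(S,ps[1],Tp,pt[1]))
print('pin at grip height', onplane(S,[ps[1]],.105),onplane(Tp,[pt[1]],.125))
br=lambda h,s,v:(h>12)&(h<32)&(s>90)&(v>90)
bt=mask(Tp,br,(275,218,305,248));print('brass T',bt[1:])
P=onplane(Tp,bt[0],.092);print(cv2.minAreaRect((P[:,:2]*1000).astype(np.float32)))
wh=lambda h,s,v:(s<60)&(v>140)
w=mask(Tp,wh,(225,205,360,275));P=onplane(Tp,w[0],.072);print('plate',w[2],cv2.minAreaRect((P[:,:2]*1000).astype(np.float32)))
bl=lambda h,s,v:(h>95)&(h<125)&(s>110)&(v>40)
b=mask(Tp,bl,(190,205,350,275));P=depthpts(Tp,b[0]);print('bed',b[2],np.percentile(P[:,2],[5,50,95]));P=onplane(Tp,b[0],.06)[b[0][:,0]<232];print(cv2.minAreaRect((P[:,:2]*1000).astype(np.float32)))
wd=lambda h,s,v:(h>10)&(h<28)&(s>50)&(s<150)&(v>175)
w=mask(Tp,wd,(440,225,475,262));P=onplane(Tp,w[0],.076);print('stand',w[2],cv2.minAreaRect((P[:,:2]*1000).astype(np.float32)))
print('tumbler',depthpts(S,[(228,195),(232,208)]).round(3), depthpts(Tp,[(162,235)]).round(3))
for nm,px in (('green',(417,257)),('white',(444,204)),('smallred',(430,282)),('jar',(428,175)),('boxlid',(485,130)),('redtray',(345,150)),('tray2',(218,155)),('tape',(487,202))):
    print(nm,depthpts(Tp,[px]).round(3))
E
```

```text
red (array([447.7106599 , 303.41624365]), [442, 293, 13, 23, 197]) (array([463.0952381, 239.       ]), [457, 235, 12, 9, 63])
red tri (array([ 0.47387839, -0.26164098,  0.10772432]), np.float64(0.003130177250717233))
pin at grip height [[ 0.47512409 -0.25974357  0.105     ]] [[ 0.47246546 -0.25703234  0.125     ]]
brass T (array([289.3940678 , 233.38135593]), [281, 224, 18, 19, 236])
((494.68408203125, 86.62696838378906), (34.68792724609375, 32.21744155883789), 8.706120491027832)
plate [225, 210, 126, 50, 3155] ((504.3560485839844, 92.07072448730469), (82.04605102539062, 257.07550048828125), 9.624116897583008)
bed [201, 233, 33, 33, 853] [0.05747649 0.06003328 0.06245259]
((469.2576904296875, 241.48056030273438), (62.30030059814453, 61.74995040893555), 9.70506763458252)
stand [440, 225, 35, 37, 929] ((472.3131103515625, -260.89825439453125), (71.38172912597656, 76.50794219970703), 86.78372955322266)
tumbler [[0.53  0.399 0.047]
 [0.503 0.356 0.039]] [[0.497 0.349 0.084]]
green [[ 0.439 -0.165  0.121]]
white [[ 0.545 -0.226  0.117]]
smallred [[ 0.391 -0.197  0.088]]
jar [[ 0.615 -0.205  0.087]]
boxlid [[ 0.704 -0.324  0.106]]
redtray [[ 0.661 -0.03   0.116]]
tray2 [[0.685 0.249 0.031]]
tape [[ 0.574 -0.36   0.   ]]
```

Emit:
send_rows(
  motion=[
    [0,0,-7.25,0,0,-10,-1],
    [0,0,-7.25,0,0,-10,-1],
    [0,0,-7.25,0,0,-10,-1],
    [0,0,-7.25,0,0,-10,-1],
    [0,0,0,-8.5,-48,0,-1],
    [0,0,0,-8.5,-48,0,-1],
    [0,0,0,-8.5,-48,0,-1],
    [0,0,0,-8.5,-48,0,-1],
    [0,0,0,-8.5,-48,0,-1],
    [0,0,0,-8.5,-48,0,-1],
  ],
)

```text
time_s: 1.1
eef_pos: [0.2887, 0.2656, 0.2453]
eef_rot: [0.0, -0.085, 0.996, -0.0]
wrist_force: [1.3, -0.3, -0.3]
opening: 1.002
grasp_force: 0.0
```

Emit:
send_rows(
  motion=[
    [0,0,0,-8.5,-48,0,-1],
    [0,0,0,-8.5,-48,0,-1],
    [0,0,0,-8.5,-48,0,-1],
    [0,0,0,-8.5,-48,0,-1],
    [0,0,0,-8.5,-48,0,-1],
    [0,0,0,-8.5,-48,0,-1],
    [0,0,0,-8.5,-48,0,-1],
    [0,0,0,-8.5,-48,0,-1],
    [0,0,0,-8.5,-48,0,-1],
    [0,0,0,0,0,0,-1],
  ],
)

```text
time_s: 2.1
eef_pos: [0.4378, -0.1504, 0.2449]
eef_rot: [-0.0, -0.082, 0.997, -0.0]
wrist_force: [0.2, 0.2, 2.0]
opening: 0.998
grasp_force: 0.0
```

```bash
python3 - <<'E'
from h import *
o=ctrl.get_obs();print(o['time_s'],o['eef_pos'],o['eef_rot'],o['q'])
c=grab('wrist');save(c,'w1.png');print(c['T'].round(3).tolist(),np.array(c['mtx'])[0,0])
np.savez('w1.npz',**c)
E
```

```text
2.1 [ 0.43775822 -0.1504498   0.24491609] [-4.07503731e-04 -8.19162755e-02  9.96639014e-01 -4.82483303e-04] [-5.87382114e-01 -1.11681255e-01  1.82830336e+00 -1.27598110e-03
  1.42501103e+00 -2.32200942e+00]
[[-0.162, 0.935, 0.316, 0.355], [0.987, 0.154, 0.051, -0.163], [-0.001, 0.32, -0.947, 0.412], [0.0, 0.0, 0.0, 1.0]] 418.08993654438035
```

View pics/w1.png

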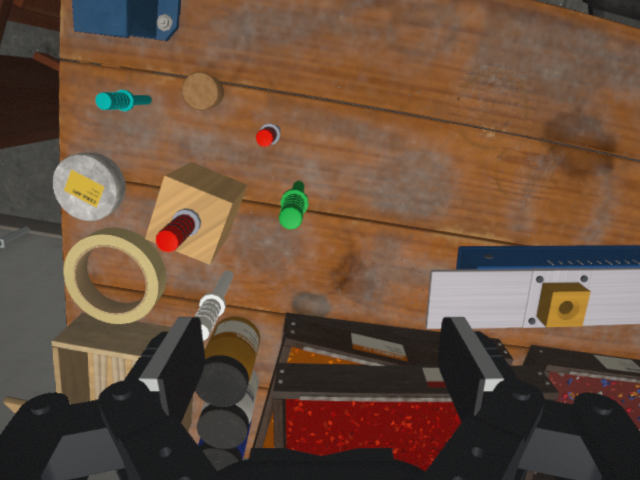

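The wrist view shows the target pin's cap at about (167,241) on the wooden stand, and the brass bush with its bore at about (567,307). I'll move most of the way over the pin for a second view.

Emit:
send_rows(
  motion=[
    [0,0,0,-5,-32,0,-1],
    [0,0,0,-5,-32,0,-1],
    [0,0,0,-4,-30,0,-1],
    [0,0,0,-3,-20,0,-1],
    [0,0,0,0,0,0,-1],
    [0,0,0,0,0,0,-1],
    [0,0,0,0,0,0,-1],
    [0,0,0,0,0,0,-1],
    [0,0,0,0,0,0,-1],
    [0,0,0,0,0,0,-1],
  ],
)

```text
time_s: 3.15
eef_pos: [0.473, -0.2545, 0.2458]
eef_rot: [0.0, -0.085, 0.996, -0.0]
wrist_force: [-0.0, 0.1, -0.5]
opening: 1.002
grasp_force: 0.0
```

```bash
python3 - <<'E'
from m import *
o=ctrl.get_obs();print(o['eef_pos'])
c2=grab('wrist');np.savez('w2.npz',**c2)
c1=dict(np.load('w1.npz'));c1['k1']=float(c1['k1'])
cap=lambda h,s,v:((h<6)|(h>172))&(s>180)&(v>190)
al=lambda h,s,v:((h<8)|(h>170))&(s>130)&(v>80)
a=mask(c1,cap,(145,205,200,260));A=mask(c1,al,(145,205,200,260));print(a[1:],A[1:])
# predict in c2
p,_=cv2.projectPoints(np.array([[.473,-.261,.128]]),cv2.Rodrigues(c2['T'][:3,:3].T)[0],-c2['T'][:3,:3].T@c2['T'][:3,3],np.array(c2['mtx']),np.array([c2['k1'],0,0,0,0.]));u,v=p.ravel().astype(int);print(u,v)
bx=(u-45,v-45,u+45,v+45)
b=mask(c2,cap,bx);B=mask(c2,al,bx);print(b[1:],B[1:])
print('cap tri',tri(c1,a[1],c2,b[1]),'on .128',onplane(c1,[a[1]],.128),onplane(c2,[b[1]],.128))
# bore
br=lambda h,s,v:(h>12)&(h<35)&(s>90)&(v>60)
g=mask(c1,br,(530,270,600,335));print(g[1:])
im=c1['color'][270:335,530:600];cv2.imwrite('pics/x.png',np.hstack([cv2.resize(im,None,fx=7,fy=7),cv2.resize(c2['color'][v-45:v+45,u-45:u+45],(490,455))[:, :300]])[:,:,::-1])
E
```

```text
[ 0.47301986 -0.25452165  0.24580277]
(array([166.36914601, 241.15151515]), [156, 231, 22, 21, 363]) (array([169.07504363, 238.5008726 ]), [156, 225, 28, 28, 573])
311 217
(array([313.8516624, 216.9488491]), [302, 206, 24, 22, 391]) (array([313.89056604, 214.37169811]), [302, 201, 25, 28, 530])
cap tri (array([ 0.47276887, -0.25924234,  0.12594468]), np.float64(2.395022212539414e-05)) on .128 [[ 0.47191355 -0.25855646  0.128     ]] [[ 0.47219187 -0.25930223  0.128     ]]
(array([562.74815906, 304.80608738]), [537, 283, 53, 46, 2037])
```

View pics/x.png

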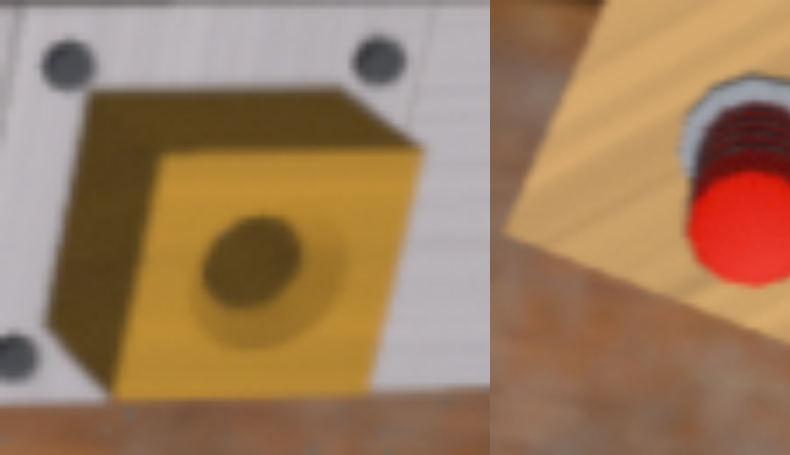

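The left crop shows the bush mouth ellipse centred at crop (268,283), which is image (568,310). The right crop shows the red cap and its collar on the stand. Pin axis is at about (0.4725, -0.259), with the cap 126 mm up against an expected 128. I'll descend and grip.

Emit:
send_rows(
  motion=[
    [0,0,0,1,-4.6,0,-1],
    [0,0,0,0,0,35,-1],
    [0,0,0,0,0,40,-1],
    [0,0,0,0,0,40,-1],
    [0,0,0,0,0,30,-1],
    [0,0,0,0,0,13,-1],
    [0,0,0,0,0,0,1],
    [0,0,0,0,0,0,1],
    [0,0,0,0,0,0,1],
    [0,0,0,0,0,0,1],
  ],
)

```text
time_s: 4.2
eef_pos: [0.4739, -0.2606, 0.0894]
eef_rot: [0.001, -0.085, 0.996, -0.001]
wrist_force: [1.1, -0.4, -0.1]
opening: 0.326
grasp_force: 0.0
```

Emit:
send_rows(
  motion=[
    [0,0,0,0,0,0,1],
    [0,0,0,0,0,0,1],
    [0,0,0,0,0,0,1],
    [0,0,0,0,0,0,1],
    [0,0,0,0,0,0,1],
    [0,0,0,0,0,0,1],
    [0,0,0,0,0,0,1],
    [0,0,0,0,0,0,1],
    [0,0,0,0,0,0,1],
    [0,0,0,0,0,0,1],
  ],
)

```text
time_s: 5.2
eef_pos: [0.4737, -0.2602, 0.0892]
eef_rot: [0.001, -0.085, 0.996, -0.001]
wrist_force: [-1.7, 0.8, 5.4]
opening: 0.181
grasp_force: 58.5
```

Emit:
send_rows(
  motion=[
    [0,0,0,0,0,-10,1],
    [0,0,0,0,0,-25,1],
    [0,0,0,0,0,-40,1],
    [0,0,0,0,0,-40,1],
    [0,0,0,0,0,-30,1],
    [0,0,0,0,0,-5,1],
    [0,0,0,0,0,0,1],
    [0,0,0,0,0,0,1],
    [0,0,0,0,0,0,1],
    [0,0,0,0,0,0,1],
  ],
)

```text
time_s: 6.2
eef_pos: [0.4721, -0.2591, 0.2358]
eef_rot: [-0.001, -0.085, 0.996, 0.001]
wrist_force: [-0.6, -0.4, -1.1]
opening: 0.176
grasp_force: 59.1
```

```bash
python3 - <<'E'
from m import *
o=ctrl.get_obs();print(o['eef_pos'],o['wrist_force'],o['opening'])
c=grab('wrist');np.savez('w3.npz',**c)
s=grab('scene');t=grab('top')
np.savez('s3.npz',**s)
c1=dict(np.load('w1.npz'));c1['k1']=float(c1['k1'])
print('mouth w1',onplane(c1,[(568.3,310.4)],.092))
a=s['color'][200:340,370:510];b=c['color'][150:330,200:440]
cv2.imwrite('pics/l.png',np.hstack([cv2.resize(a,(400,400)),cv2.resize(c['color'],(400,300))[:, :] if 0 else cv2.resize(c['color'][60:480,110:530],(400,400))])[:,:,::-1])
E
```

```text
[ 0.47207486 -0.25911981  0.23583947] [-0.59042626 -0.39014343 -1.10710414] 0.1759126439005949
mouth w1 [[0.49485385 0.08260039 0.092     ]]
```

View pics/l.png

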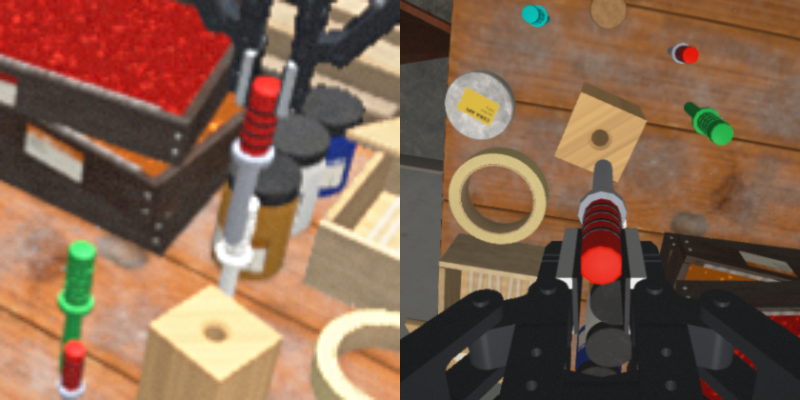

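The pin is held and lifted with its tip clear of everything. The scene crop shows the tip in line, and the right crop shows the tip near wrist pixel (323,233). I'll carry it to 60 mm short of the bush.

Emit:
send_rows(
  motion=[
    [0,0,0,-5,20,0,1],
    [0,0,0,-10,40,0,1],
    [0,0,0,-10,40,0,1],
    [0,0,0,-10,40,0,1],
    [0,0,0,-10,40,0,1],
    [0,0,0,-10,40,0,1],
    [0,0,0,-10,36,0,1],
    [0,0,0,-5.5,20,0,1],
    [0,0,0,0,0,0,1],
    [0,0,0,0,0,0,1],
  ],
)

```text
time_s: 7.35
eef_pos: [0.4957, 0.0243, 0.2374]
eef_rot: [-0.0, -0.085, 0.996, -0.0]
wrist_force: [-1.2, -1.0, -0.8]
opening: 0.174
grasp_force: 59.0
```

Emit:
send_rows(
  motion=[
    [0,0,0,0,0,0,1],
    [0,0,0,0,0,0,1],
    [0,0,0,0,0,0,1],
    [0,0,0,0,0,0,1],
    [0,0,0,0,0,0,1],
    [0,0,0,0,0,0,1],
    [0,0,0,0,0,0,1],
    [0,0,0,0,0,0,1],
    [0,0,0,0,0,0,1],
    [0,0,0,0,0,0,1],
  ],
)

```text
time_s: 8.35
eef_pos: [0.4958, 0.0243, 0.2376]
eef_rot: [-0.0, -0.085, 0.996, 0.0]
wrist_force: [-0.9, -0.8, -0.7]
opening: 0.178
grasp_force: 59.0
```

```bash
python3 - <<'E'
from m import *
o=ctrl.get_obs();print(o['eef_pos'],o['wrist_force'],o['torque'])
c=grab('wrist');np.savez('w4.npz',**c);s=grab('scene');np.savez('s4.npz',**s)
p,_=cv2.projectPoints(np.array([[.495,.083,.092]]),cv2.Rodrigues(c['T'][:3,:3].T)[0],-c['T'][:3,:3].T@c['T'][:3,3],np.array(c['mtx']),np.array([c['k1'],0,0,0,0.]));u,v=p.ravel().astype(int);print(u,v)
a=c['color'][v-40:v+40,u-40:u+40]
b=c['color'][180:340,240:400]
im=np.hstack([cv2.resize(a,(400,400)),cv2.resize(b,(400,400))])
print('origin',u-40,v-40,'x5; right 240,180 x2.5')
cv2.imwrite('pics/b.png',im[:,:,::-1])
E
```

```text
[0.49576339 0.02427454 0.2375774 ] [-0.94445644 -0.77694869 -0.66078406] [ 0.00124961 -0.03018762  0.01459605]
394 220
origin 354 180 x5; right 240,180 x2.5
```

View pics/b.png

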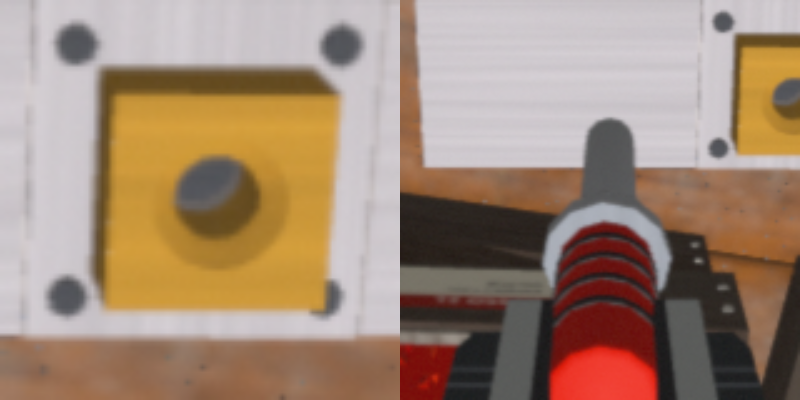

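The left crop shows the bush mouth centred at wrist pixel (398,221), with the boss squarely aligned with the tool. The right crop shows the pin's shank straight, with the far edge of its tip at about (323,227).

```bash
python3 - <<'E'
from m import *
c=dict(np.load('w4.npz'));c['k1']=float(c['k1']);S3=dict(np.load('s4.npz'));S3['k1']=float(S3['k1'])
tcp=np.array([.4958,.0243,.2376]);y=np.array([-.169,.9855,0]);x=np.array([-.9855,-.169,0])
M=onplane(c,[(398.2,221)],.092)[0]
top=onplane(c,np.array([(112,93),(340,95),(328,308),(105,310)])/5+[354,180],.092);print('corners',top[:,:2].round(4),[np.linalg.norm(top[i]-top[i-1]).round(4) for i in range(4)],top.mean(0))
e=top[1]-top[0];e2=top[2]-top[3];print('edge dir',np.degrees(np.arctan2(-e[0],e[1])),np.degrees(np.arctan2(-e2[0],e2[1])))
hol=onplane(c,np.array([(75,44),(341,45),(325,298),(66,297)])/5+[354,180],.072);print('plate screws mean',hol.mean(0))
print('mouth',M,'from tcp in tool',(M-tcp)@x*1e3,(M-tcp)@y*1e3)
c1=dict(np.load('w1.npz'));c1['k1']=float(c1['k1'])
print('tri',tri(c1,(568.3,310.4),c,(398.2,221)))
for z in (.150,.157,.160):
    t=onplane(c,[(323.2,227.2)],z)[0];print(z,t,(t-tcp)@x*1e3,(t-tcp)@y*1e3)
for nm,p,z in (('collar',(322.8,278),.193),('cap',(322,330),.285)):
    q=onplane(c,[p],z)[0];print(nm,(q-tcp)@x*1e3,(q-tcp)@y*1e3)
E
```

```text
corners [[0.4803 0.0653]
 [0.4746 0.1001]
 [0.5088 0.1067]
 [0.5151 0.0716]] [np.float64(0.0353), np.float64(0.0353), np.float64(0.0348), np.float64(0.0356)] [0.49472164 0.08592542 0.092     ]
edge dir 9.299421782344542 10.162210719392622
plate screws mean [0.49544018 0.08639429 0.072     ]
mouth [0.49501074 0.08590497 0.092     ] from tcp in tool -9.633424264369495 60.84508493980043
tri (array([0.49697658, 0.0872041 , 0.08611434]), np.float64(0.0008751882879580172))
0.15 [0.49196136 0.02556211 0.15      ] 3.569683189128538 1.892543927757939
0.157 [0.48980076 0.02515279 0.157     ] 5.7681338701655225 1.8542993778162424
0.16 [0.48887478 0.02497737 0.16      ] 6.710327019181412 1.837908856412662
collar -12.373177865124086 1.4461205301547309
cap 10.633737484399605 0.7749243476949683
```

Emit:
send_rows(
  motion=[
    [0,0,0,-3,18,0,1],
    [0,0,0,-4,24,0,1],
    [0,0,0,-3,17.3,0,1],
    [0,0,0,0,0,10,1],
    [0,0,0,0,0,15,1],
    [0,0,0,0,0,15,1],
    [0,0,0,0,0,10,1],
    [0,0,0,0,0,5,1],
    [0,0,0,0,0,0,1],
    [0,0,0,0,0,0,1],
  ],
)

```text
time_s: 9.45
eef_pos: [0.496, 0.0841, 0.183]
eef_rot: [0.0, -0.084, 0.996, -0.0]
wrist_force: [-0.8, 0.4, -2.0]
opening: 0.176
grasp_force: 59.1
```

```bash
python3 - <<'E'
from m import *
o=ctrl.get_obs();print(o['eef_pos'],o['wrist_force'],o['torque'])
c=grab('wrist');np.savez('w5.npz',**c);s=grab('scene')
im=np.hstack([cv2.resize(c['color'][170:290,260:380],(400,400)),cv2.resize(s['color'][170:260,265:355],(400,400))])
cv2.imwrite('pics/b5.png',im[:,:,::-1])
E
```

```text
[0.49602268 0.08412158 0.18303244] [-0.82185121  0.44095645 -1.95856534] [-0.01881834 -0.0442241   0.02535136]
```

View pics/b5.png

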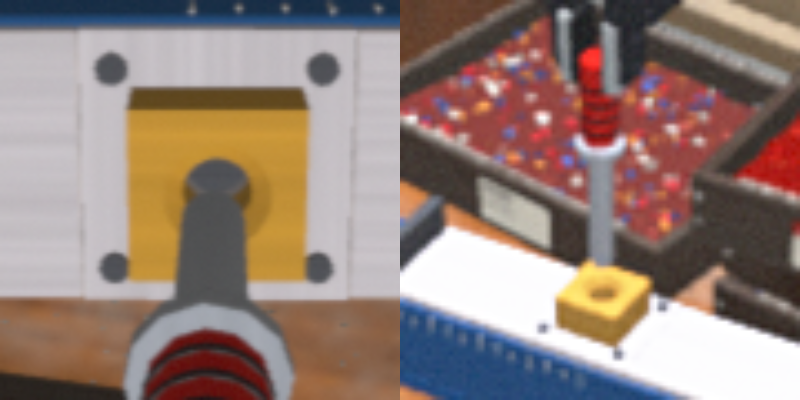

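The tip is about 10 mm above the mouth, centred to within about 1 mm in y. I'll lower it gently.

Emit:
send_rows(
  motion=[
    [0,0,0,0,1,2,1],
    [0,0,0,0,0,2,1],
    [0,0,0,0,0,2,1],
    [0,0,0,0,0,2,1],
    [0,0,0,0,0,2,1],
    [0,0,0,0,0,2,1],
    [0,0,0,0,0,2,1],
    [0,0,0,0,0,2,1],
    [0,0,0,0,0,2,1],
    [0,0,0,0,0,0,1],
  ],
)

```text
time_s: 10.55
eef_pos: [0.4953, 0.0853, 0.1643]
eef_rot: [-0.0, -0.085, 0.996, 0.0]
wrist_force: [-0.0, -0.5, -1.4]
opening: 0.18
grasp_force: 59.1
```

Emit:
send_rows(
  motion=[
    [0,0,0,0,0,2,1],
    [0,0,0,0,0,2,1],
    [0,0,0,0,0,2,1],
    [0,0,0,0,0,2,1],
    [0,0,0,0,0,2,1],
    [0,0,0,0,0,2,1],
    [0,0,0,0,0,2,1],
    [0,0,0,0,0,2,1],
    [0,0,0,0,0,2,1],
    [0,0,0,0,0,0,1],
  ],
)

```text
time_s: 11.55
eef_pos: [0.4953, 0.0854, 0.1462]
eef_rot: [-0.0, -0.085, 0.996, 0.0]
wrist_force: [-0.8, 0.3, -1.7]
opening: 0.177
grasp_force: 59.1
```

Emit:
send_rows(
  motion=[
    [0,0,0,0,0,2,1],
    [0,0,0,0,0,2,1],
    [0,0,0,0,0,2,1],
    [0,0,0,0,0,2,1],
    [0,0,0,0,0,2,1],
    [0,0,0,0,0,2,1],
    [0,0,0,0,0,2,1],
    [0,0,0,0,0,1.5,1],
    [0,0,0,0,0,0,1],
    [0,0,0,0,0,0,1],
  ],
)

```text
time_s: 12.55
eef_pos: [0.4954, 0.0854, 0.131]
eef_rot: [-0.0, -0.085, 0.996, 0.0]
wrist_force: [0.0, 0.1, -2.2]
opening: 0.176
grasp_force: 59.1
```

Emit:
send_rows(
  motion=[
    [0,0,0,0,0,0.5,1],
    [0,0,0,0,0,0.5,1],
    [0,0,0,0,0,0.5,1],
    [0,0,0,0,0,0.5,1],
    [0,0,0,0,0,0.5,1],
    [0,0,0,0,0,0.5,1],
    [0,0,0,0,0,0.5,1],
    [0,0,0,0,0,0.5,1],
    [0,0,0,0,0,0,1],
    [0,0,0,0,0,0,1],
  ],
)

```text
time_s: 13.55
eef_pos: [0.4954, 0.0853, 0.127]
eef_rot: [-0.0, -0.085, 0.996, -0.0]
wrist_force: [-0.0, 0.6, -1.8]
opening: 0.182
grasp_force: 59.1
```

Emit:
send_rows(
  motion=[
    [0,0,0,0,0,0.4,1],
    [0,0,0,0,0,0.4,1],
    [0,0,0,0,0,0.4,1],
    [0,0,0,0,0,0.4,1],
    [0,0,0,0,0,0.4,1],
    [0,0,0,0,0,0,1],
    [0,0,0,0,0,0,1],
    [0,0,0,0,0,0,1],
    [0,0,0,0,0,0,1],
    [0,0,0,0,0,0,1],
  ],
)

```text
time_s: 14.55
eef_pos: [0.4955, 0.0853, 0.1252]
eef_rot: [0.0, -0.085, 0.996, -0.0]
wrist_force: [0.1, -0.0, -0.2]
opening: 0.178
grasp_force: 59.2
```

Emit:
send_rows(
  motion=[
    [0,0,0,0,0,0.3,1],
    [0,0,0,0,0,0,1],
    [0,0,0,0,0,0.3,1],
    [0,0,0,0,0,0,1],
    [0,0,0,0,0,0,1],
    [0,0,0,0,0,0,1],
    [0,0,0,0,0,0,1],
    [0,0,0,0,0,0,1],
    [0,0,0,0,0,0,1],
    [0,0,0,0,0,0,1],
  ],
)

```text
time_s: 15.55
eef_pos: [0.496, 0.0854, 0.125]
eef_rot: [0.001, -0.085, 0.996, -0.0]
wrist_force: [0.5, 0.5, 5.1]
opening: 0.176
grasp_force: 59.8
```

Contact with the rail at about 6 N, TCP z 0.125. I'll start the sweep toward bed +y.

Emit:
send_rows(
  motion=[
    [0,0,0,0,0.5,0,1],
    [0,0,0,0,1,0,1],
    [0,0,0,0,1,0,1],
    [0,0,0,0,1,0,1],
    [0,0,0,0,1,0,1],
    [0,0,0,0,1,0,1],
    [0,0,0,0,1,0,1],
    [0,0,0,0,1,0,1],
    [0,0,0,0,1,0,1],
    [0,0,0,0,0.5,0,1],
  ],
)

```text
time_s: 16.55
eef_pos: [0.4948, 0.093, 0.125]
eef_rot: [0.001, -0.085, 0.996, -0.001]
wrist_force: [1.3, -5.4, 5.8]
opening: 0.176
grasp_force: 59.9
```

Emit:
send_rows(
  motion=[
    [0,0,0,0,0.6,0,1],
    [0,0,0,0,0.6,0,1],
    [0,0,0,0,0.6,0,1],
    [0,0,0,0,0.6,0,1],
    [0,0,0,0,0.6,0,1],
    [0,0,0,0,0.6,0,1],
    [0,0,0,0,0.6,0,1],
    [0,0,0,0,0.6,0,1],
    [0,0,0,0,0,0,1],
    [0,0,0,0,0,0,1],
  ],
)

```text
time_s: 17.55
eef_pos: [0.494, 0.0978, 0.125]
eef_rot: [0.001, -0.085, 0.996, -0.001]
wrist_force: [1.3, -4.9, 5.4]
opening: 0.177
grasp_force: 59.9
```

Emit:
send_rows(
  motion=[
    [0,0,0,0,0.6,0,1],
    [0,0,0,0,0.6,0,1],
    [0,0,0,0,0.6,0,1],
    [0,0,0,0,0.6,0,1],
    [0,0,0,0,0.6,0,1],
    [0,0,0,0,0.6,0,1],
    [0,0,0,0,0.6,0,1],
    [0,0,0,0,0.6,0,1],
    [0,0,0,0,0,0,1],
    [0,0,0,0,0,0,1],
  ],
)

```text
time_s: 18.55
eef_pos: [0.4931, 0.1025, 0.125]
eef_rot: [0.001, -0.085, 0.996, -0.001]
wrist_force: [1.6, -4.8, 4.8]
opening: 0.175
grasp_force: 59.9
```

Emit:
send_rows(
  motion=[
    [0,0,0,0,0.6,0,1],
    [0,0,0,0,0.6,0,1],
    [0,0,0,0,0.6,0,1],
    [0,0,0,0,0.6,0,1],
    [0,0,0,0,0.6,0,1],
    [0,0,0,0,0.6,0,1],
    [0,0,0,0,0.6,0,1],
    [0,0,0,0,0.6,0,1],
    [0,0,0,0,0,0,1],
    [0,0,0,0,0,0,1],
  ],
)

```text
time_s: 19.55
eef_pos: [0.4922, 0.1077, 0.1249]
eef_rot: [0.001, -0.085, 0.996, -0.001]
wrist_force: [1.8, -4.9, 5.4]
opening: 0.179
grasp_force: 59.9
```

Emit:
send_rows(
  motion=[
    [0,0,0,0,0.6,0,1],
    [0,0,0,0,0.6,0,1],
    [0,0,0,0,0.6,0,1],
    [0,0,0,0,0.6,0,1],
    [0,0,0,0,0.6,0,1],
    [0,0,0,0,0.6,0,1],
    [0,0,0,0,0.6,0,1],
    [0,0,0,0,0.6,0,1],
    [0,0,0,0,0,0,1],
    [0,0,0,0,0,0,1],
  ],
)

```text
time_s: 20.55
eef_pos: [0.4905, 0.1133, 0.1244]
eef_rot: [-0.0, -0.085, 0.996, 0.0]
wrist_force: [0.4, -0.4, -2.6]
opening: 0.18
grasp_force: 59.0
```

The force dropped to the free-hanging value and z sank to 0.1244, so the tip has found the hole. I'll probe downward.

Emit:
send_rows(
  motion=[
    [0,0,0,0,0,0.3,1],
    [0,0,0,0,0,0.3,1],
    [0,0,0,0,0,0.3,1],
    [0,0,0,0,0,0.3,1],
    [0,0,0,0,0,0,1],
    [0,0,0,0,0,0,1],
    [0,0,0,0,0,0,1],
    [0,0,0,0,0,0,1],
    [0,0,0,0,0,0,1],
    [0,0,0,0,0,0,1],
  ],
)

```text
time_s: 21.55
eef_pos: [0.4908, 0.1131, 0.1234]
eef_rot: [0.0, -0.085, 0.996, -0.0]
wrist_force: [0.0, -0.2, 0.4]
opening: 0.181
grasp_force: 59.2
```

Emit:
send_rows(
  motion=[
    [0,0,0,0,0,0.4,1],
    [0,0,0,0,0,0.4,1],
    [0,0,0,0,0,0,1],
    [0,0,0,0,0,0,1],
    [0,0,0,0,0,0,1],
    [0,0,0,0,0,0,1],
    [0,0,0,0,0,0,1],
    [0,0,0,0,0,0,1],
    [0,0,0,0,0,0,1],
    [0,0,0,0,0,0,1],
  ],
)

```text
time_s: 22.55
eef_pos: [0.4908, 0.1131, 0.1226]
eef_rot: [0.0, -0.085, 0.996, -0.0]
wrist_force: [1.4, -1.3, 2.7]
opening: 0.18
grasp_force: 59.5
```

Emit:
send_rows(
  motion=[
    [0,0,0,0,-0.4,0,1],
    [0,0,0,0,-0.4,0,1],
    [0,0,0,0,-0.4,0,1],
    [0,0,0,0,0,0,1],
    [0,0,0,0,0,0.4,1],
    [0,0,0,0,0,0.4,1],
    [0,0,0,0,0,0,1],
    [0,0,0,0,0,0,1],
    [0,0,0,0,0,0,1],
    [0,0,0,0,0,0,1],
  ],
)

```text
time_s: 23.55
eef_pos: [0.4908, 0.112, 0.1215]
eef_rot: [-0.0, -0.085, 0.996, 0.0]
wrist_force: [0.9, 0.7, -1.5]
opening: 0.179
grasp_force: 59.2
```

Emit:
send_rows(
  motion=[
    [0,0,0,0,-0.4,0.5,1],
    [0,0,0,0,0,0.5,1],
    [0,0,0,0,0,0.5,1],
    [0,0,0,0,0,0.5,1],
    [0,0,0,0,0,0,1],
    [0,0,0,0,0,0,1],
    [0,0,0,0,0,0,1],
    [0,0,0,0,0,0,1],
    [0,0,0,0,0,0,1],
    [0,0,0,0,0,0,1],
  ],
)

```text
time_s: 24.55
eef_pos: [0.491, 0.1116, 0.1197]
eef_rot: [0.0, -0.085, 0.996, -0.0]
wrist_force: [1.5, 1.1, -1.0]
opening: 0.177
grasp_force: 59.2
```

Emit:
send_rows(
  motion=[
    [0,0,0,0,0,0.5,1],
    [0,0,0,0,0,0.5,1],
    [0,0,0,0,0,0.5,1],
    [0,0,0,0,0,0.5,1],
    [0,0,0,0,0,0.5,1],
    [0,0,0,0,0,0.5,1],
    [0,0,0,0,0,0.5,1],
    [0,0,0,0,0,0.5,1],
    [0,0,0,0,0,0,1],
    [0,0,0,0,0,0,1],
  ],
)

```text
time_s: 25.55
eef_pos: [0.4909, 0.1116, 0.1156]
eef_rot: [-0.0, -0.085, 0.996, -0.0]
wrist_force: [1.6, 1.3, -0.3]
opening: 0.177
grasp_force: 59.2
```

Emit:
send_rows(
  motion=[
    [0,0,0,0,0,0.8,1],
    [0,0,0,0,0,0.8,1],
    [0,0,0,0,0,0.8,1],
    [0,0,0,0,0,0.8,1],
    [0,0,0,0,0,0.8,1],
    [0,0,0,0,0,0.8,1],
    [0,0,0,0,0,0.8,1],
    [0,0,0,0,0,0.8,1],
    [0,0,0,0,0,0.8,1],
    [0,0,0,0,0,0,1],
  ],
)

```text
time_s: 26.55
eef_pos: [0.4909, 0.1116, 0.1083]
eef_rot: [-0.0, -0.085, 0.996, -0.0]
wrist_force: [1.2, 1.0, -1.2]
opening: 0.18
grasp_force: 59.2
```

Emit:
send_rows(
  motion=[
    [0,0,0,0,0,0.5,1],
    [0,0,0,0,0,0.5,1],
    [0,0,0,0,0,0.5,1],
    [0,0,0,0,0,0.5,1],
    [0,0,0,0,0,0.5,1],
    [0,0,0,0,0,0.3,1],
    [0,0,0,0,0,0.2,1],
    [0,0,0,0,0,0,1],
    [0,0,0,0,0,0,1],
    [0,0,0,0,0,0,1],
  ],
)

```text
time_s: 27.55
eef_pos: [0.491, 0.1115, 0.1055]
eef_rot: [-0.0, -0.085, 0.996, -0.0]
wrist_force: [1.7, 0.6, -0.8]
opening: 0.177
grasp_force: 59.2
```

Emit:
send_rows(
  motion=[
    [0,0,0,0,0,0.3,1],
    [0,0,0,0,0,0.3,1],
    [0,0,0,0,0,0.2,1],
    [0,0,0,0,0,0.2,1],
    [0,0,0,0,0,0,1],
    [0,0,0,0,0,0,1],
    [0,0,0,0,0,0,1],
    [0,0,0,0,0,0,1],
    [0,0,0,0,0,0,1],
    [0,0,0,0,0,0,1],
  ],
)

```text
time_s: 28.55
eef_pos: [0.491, 0.1116, 0.1045]
eef_rot: [-0.0, -0.085, 0.996, -0.0]
wrist_force: [1.7, 1.7, 0.1]
opening: 0.177
grasp_force: 59.2
```

Emit:
send_rows(
  motion=[
    [0,0,0,0,0,0.3,1],
    [0,0,0,0,0,0.3,1],
    [0,0,0,0,0,0.2,1],
    [0,0,0,0,0,0,1],
    [0,0,0,0,0,0,1],
    [0,0,0,0,0,0,1],
    [0,0,0,0,0,0,1],
    [0,0,0,0,0,0,1],
    [0,0,0,0,0,0,1],
    [0,0,0,0,0,0,1],
  ],
)

```text
time_s: 29.55
eef_pos: [0.4909, 0.1116, 0.1037]
eef_rot: [-0.0, -0.085, 0.996, 0.0]
wrist_force: [1.9, 0.2, 0.2]
opening: 0.173
grasp_force: 59.2
```

Emit:
send_rows(
  motion=[
    [0,0,0,0,0,0.3,1],
    [0,0,0,0,0,0.3,1],
    [0,0,0,0,0,0.3,1],
    [0,0,0,0,0,0,1],
    [0,0,0,0,0,0,1],
    [0,0,0,0,0,0,1],
    [0,0,0,0,0,0,1],
    [0,0,0,0,0,0,1],
    [0,0,0,0,0,0,1],
    [0,0,0,0,0,0,1],
  ],
)

```text
time_s: 30.55
eef_pos: [0.4909, 0.1116, 0.1028]
eef_rot: [-0.0, -0.085, 0.996, 0.0]
wrist_force: [1.4, 1.7, -0.7]
opening: 0.174
grasp_force: 59.2
```

```bash
python3 - <<'E'
from m import *
o=ctrl.get_obs();print(o['eef_pos'],o['wrist_force'],o['q'])
s=grab('scene');c=grab('wrist')
im=np.hstack([cv2.resize(s['color'][165:255,255:345],(400,400)),cv2.resize(c['color'][180:340,240:400],(400,400))])
cv2.imwrite('pics/f.png',im[:,:,::-1])
E
```

```text
[0.49093879 0.11156581 0.10276224] [ 1.37986374  1.65173312 -0.72599258] [-1.27194696e-02  1.43540602e-01  1.87480108e+00  3.54648724e-06
  1.12334141e+00 -1.75285492e+00]
```

View pics/f.png

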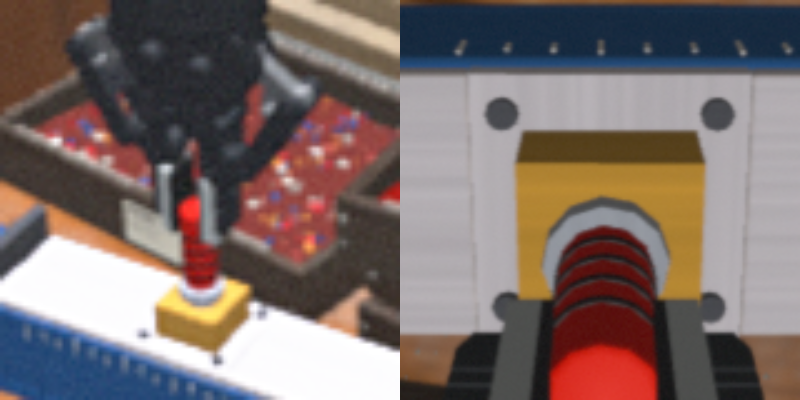

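The collar is just above or on the bush, but I can't feel a contact force yet, so I'll keep lowering gently.

Emit:
send_rows(
  motion=[
    [0,0,0,0,0,0.3,1],
    [0,0,0,0,0,0.3,1],
    [0,0,0,0,0,0.3,1],
    [0,0,0,0,0,0,1],
    [0,0,0,0,0,0,1],
    [0,0,0,0,0,0,1],
    [0,0,0,0,0,0,1],
    [0,0,0,0,0,0,1],
    [0,0,0,0,0,0,1],
    [0,0,0,0,0,0,1],
  ],
)

```text
time_s: 31.65
eef_pos: [0.491, 0.1116, 0.1019]
eef_rot: [-0.0, -0.085, 0.996, -0.0]
wrist_force: [1.7, 0.8, -0.6]
opening: 0.181
grasp_force: 59.2
```

Emit:
send_rows(
  motion=[
    [0,0,0,0,0,0.3,1],
    [0,0,0,0,0,0.3,1],
    [0,0,0,0,0,0.3,1],
    [0,0,0,0,0,0,1],
    [0,0,0,0,0,0,1],
    [0,0,0,0,0,0,1],
    [0,0,0,0,0,0,1],
    [0,0,0,0,0,0,1],
    [0,0,0,0,0,0,1],
    [0,0,0,0,0,0,1],
  ],
)

```text
time_s: 32.65
eef_pos: [0.4911, 0.1116, 0.1011]
eef_rot: [0.0, -0.085, 0.996, -0.0]
wrist_force: [0.6, 0.9, 2.0]
opening: 0.177
grasp_force: 59.4
```

Emit:
send_rows(
  motion=[
    [0,0,0,0,0,0.3,1],
    [0,0,0,0,0,0.3,1],
    [0,0,0,0,0,0,1],
    [0,0,0,0,0,0,1],
    [0,0,0,0,0,0,1],
    [0,0,0,0,0,0,1],
    [0,0,0,0,0,0,1],
    [0,0,0,0,0,0,1],
    [0,0,0,0,0,0,1],
    [0,0,0,0,0,0,1],
  ],
)

```text
time_s: 33.65
eef_pos: [0.4915, 0.1115, 0.101]
eef_rot: [0.001, -0.085, 0.996, -0.0]
wrist_force: [0.7, 0.2, 7.2]
opening: 0.177
grasp_force: 59.9
```

Solid contact now at 8 N, consistent with the collar being on the bush. The total drop reads 24 mm where I expected 20, so I'll check numerically for slip in the grip and for the cap's height.

```bash
python3 - <<'E'
from m import *
n=grab('wrist');np.savez('w6.npz',**n);s=grab('scene')
cap=lambda h,s,v:((h<6)|(h>172))&(s>180)&(v>190)
al=lambda h,s,v:((h<8)|(h>170))&(s>130)&(v>60)
ld=lambda f:{k:(float(v) if k=='k1' else v) for k,v in np.load(f).items()}
gr=lambda h,s,v:(s<45)&(v>120)
for f in ('w3','w4','w5','w6'):
    c=ld(f+'.npz');bx=(270,230,375,420)
    a=mask(c,cap,bx);A=mask(c,al,bx);print(f,a[1].round(2),a[2],A[1].round(2),A[2])
    zc=c['z_map']; v,u=int(a[1][1]),int(a[1][0]); print('  cap depth',np.median(zc[v-4:v+5,u-4:u+5]))
a=mask(n,cap,(270,230,375,420));S=mask(s,lambda h,s,v:((h<6)|(h>172))&(s>150)&(v>90),(275,185,325,240));print(S[1:])
P=depthpts(n,[a[1]]);print('cap depth pt',P)
sc=mask(s,cap,(275,185,325,240));print('scene cap',sc[1:], tri(n,a[1],s,sc[1]))
bt=mask(s,lambda h,s,v:(h>14)&(h<35)&(s>100)&(v>150),(275,215,330,255));Pb=depthpts(s,bt[0]);print('boss z',np.percentile(Pb[:,2],[5,50,95]))
E
```

```text
w3 [320.9  338.23] [301, 319, 41, 40, 1346] [320.96 330.12] [299, 301, 45, 59, 2213]
  cap depth 0.14891857
w4 [320.97 338.35] [301, 319, 41, 40, 1361] [320.91 364.41] [290, 301, 64, 119, 5227]
  cap depth 0.14911406
w5 [320.88 338.29] [301, 319, 41, 40, 1348] [320.92 330.11] [299, 301, 45, 58, 2213]
  cap depth 0.14892209
w6 [320.93 338.15] [301, 319, 41, 39, 1329] [320.98 330.39] [299, 301, 45, 59, 2210]
  cap depth 0.14891027
(array([298.78846154, 220.375     ]), [295, 210, 10, 20, 104])
cap depth pt [[0.49017392 0.11142426 0.13858312]]
scene cap (array([297.6 , 212.25]), [296, 210, 4, 6, 20]) (array([0.4883305 , 0.11207312, 0.13949596]), np.float64(0.0023523136072824053))
boss z [0.06912972 0.08239217 0.08710012]
```

No slip in the grip since the lift: the cap sits at pixel row 338.2 throughout. The pin rests on a solid stop, and its tip at about 0.021 by the measurements is within the end band. I'll ease the pressure and release.

Emit:
send_rows(
  motion=[
    [0,0,0,0,0,-0.5,1],
    [0,0,0,0,0,0,1],
    [0,0,0,0,0,0,-1],
    [0,0,0,0,0,0,-1],
    [0,0,0,0,0,0,-1],
    [0,0,0,0,0,0,-1],
    [0,0,0,0,0,0,-1],
    [0,0,0,0,0,0,-1],
    [0,0,0,0,0,0,-1],
    [0,0,0,0,0,0,-1],
  ],
)

```text
time_s: 34.75
eef_pos: [0.491, 0.1115, 0.1009]
eef_rot: [-0.0, -0.085, 0.996, -0.0]
wrist_force: [0.4, -0.6, -0.6]
opening: 1.003
grasp_force: 0.0
```

```bash
python3 - <<'E'
from m import *
o=ctrl.get_obs();print(o['eef_pos'],o['wrist_force'],o['opening'])
n=grab('wrist');np.savez('w7.npz',**n)
cap=lambda h,s,v:((h<6)|(h>172))&(s>180)&(v>190)
a=mask(n,cap,(250,230,395,420));print(a[1:],depthpts(n,[a[1]]))
E
```

```text
[0.49098334 0.11154728 0.10090489] [ 0.44246539 -0.58541739 -0.62331576] 1.002796730841494
(array([319.61706949, 342.5234139 ]), [297, 324, 46, 38, 1324]) [[0.49156833 0.11137931 0.13822235]]
```

Emit:
send_rows(
  motion=[
    [0,0,0,0,0,-10,-1],
    [0,0,0,0,0,-25,-1],
    [0,0,0,0,0,-35,-1],
    [0,0,0,0,0,-35,-1],
    [0,0,0,0,0,-25,-1],
    [0,0,0,0,-30,0,-1],
    [0,0,0,0,-30,0,-1],
    [0,0,0,0,0,0,-1],
    [0,0,0,0,0,0,-1],
    [0,0,0,0,0,0,-1],
  ],
)

```text
time_s: 35.8
eef_pos: [0.5009, 0.053, 0.2311]
eef_rot: [-0.0, -0.085, 0.996, 0.0]
wrist_force: [-0.1, 0.1, 0.7]
opening: 1.0
grasp_force: 0.0
```

```bash
python3 - <<'E'
from m import *
o=ctrl.get_obs();print(o['time_s'],o['eef_pos'],o['wrist_force'])
n=grab('wrist');s=grab('scene');t=grab('top')
cap=lambda h,s,v:((h<6)|(h>172))&(s>180)&(v>190)
pr,_=cv2.projectPoints(np.array([[.491,.1115,.14]]),cv2.Rodrigues(n['T'][:3,:3].T)[0],-n['T'][:3,:3].T@n['T'][:3,3],np.array(n['mtx']),np.array([n['k1'],0,0,0,0.]));u,v=pr.ravel().astype(int);print(u,v)
a=mask(n,cap,(u-40,v-40,u+40,v+40));print('cap',a[1:],depthpts(n,[a[1]]))
br=lambda h,s,v:(h>12)&(h<32)&(s>120)&(v>140)
b=mask(n,br,(u-50,v-60,u+50,v+60));P=depthpts(n,b[0]);print('boss top',np.percentile(P[:,2],[10,50,90]),P.mean(0))
w=mask(n,lambda h,s,v:(s<60)&(v>140),(u-90,v-90,u-40,v+90));print('plate',np.median(depthpts(n,w[0])[:,2]))
im=np.hstack([cv2.resize(s['color'][165:255,255:345],(400,400),interpolation=cv2.INTER_CUBIC),cv2.resize(n['color'][v-60:v+40,u-50:u+50],(400,400),interpolation=cv2.INTER_CUBIC)])
cv2.imwrite('pics/g.png',im[:,:,::-1])
E
```

```text
35.8 [0.50089129 0.05303211 0.2310816 ] [-0.08739734  0.13158306  0.70906316]
411 230
cap (array([410.14346895, 231.47109208]), [398, 220, 25, 24, 467]) [[0.49160349 0.11111108 0.13865218]]
boss top [0.08373814 0.08465789 0.08567271] [0.48719651 0.10929685 0.08662877]
plate 0.06466908335966567
```

View pics/g.png

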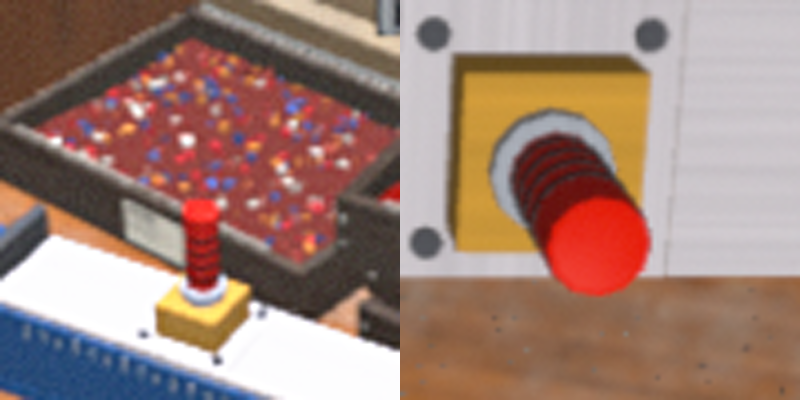

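The last picture shows the pin upright with its collar down on the bush in both views. The cap is 54 mm above the boss against 52 expected, within camera tolerance. The gripper is clear, so I'll hand in.

```bash
python3 -c "
from bench import ctrl
print(ctrl.hand_in())"
```

```text
the job is handed in; nothing more can be done
None
```

The pin is in the index hole, released and upright with its collar down on the bush, and the job is handed in with no verdict shown; one doubt remains, as the pin sank about 24 mm below first rail contact where 20 was expected, and I did not resolve why.

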